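# Set a free-standing wind-up kitchen timer to 10 minutes

### The arm

A 6-joint arm with a two-finger parallel gripper is mounted at the origin on a cart in front of the work surface, level with it; the furniture and walls round the work are solid. World frame = base frame: x ahead of the robot, y to its left, z up, the work surface at z = 0. Lengths are in mm, angles in rad, forces in N, time in s.
With the tool pointing down it reaches from about 275 to 850 mm from the base axis. Payload 5.2 kg.
Tool frame: the origin (TCP) lies at the very end of the fingers, on their centre line; the grasp point (between the pads) lies 19 mm behind it; z points along the fingers, y is the line along which they close (so a half turn about z gives the same grasp; the last joint's range is limited). The gripper opens to 85 mm and grips with 20 to 120 N. Pads are 22 mm wide; open, the fingers measure 114 mm over their backs; the gripper's body (76 mm by 85 mm) begins 54 mm behind the grasp point. The pads swing forward as they close: fully open they stand 13 mm farther back than shut.
Start: joints at [1.017, 0.259, 1.535, -0, 1.348, -0.203], TCP at [188.986, 516.517, 231.31] pointing down, gripper open.
Joint ranges: [-3.14, 3.14], [-0.91, 2.08], [0.19, 2.58], [-1.22, 4.36], [0.22, 2.71], [-3.12, 3.12]. Speed limits (rad/s): [2.57, 2.57, 3.14, 3.14, 3.14, 3.14].

### API

Orientations are given as a 3x3 rotation matrix whose columns are the frame's x, y, z axes.
In Python, from cell import * gives the robot as it stands. The module is installed in compiled form; this text tells all that it offers.
- The arm moves only by the tool drive_tool, never from a script. Its argument "rows" is a list of rows, each an object with "delta_pos": the shift along the tool's x, y, z in mm, a list of three; "rotation": the turn, a rotation vector about the tool's x, y, z in rad, a list of three; "fingers": the gripper command: -1 is shut, 1 is fully open, values between are in proportion. A call has 1 to 10 rows; each row shifts and turns the commanded pose from where the row before left it, along the tool's axes as they then stand; what a row does not reach is not made up. A row lasts 1/12 s, in which the tool goes at most 41.7 mm and 7.16 degrees, less where a joint would pass 70% of its speed; a pose out of reach is approached as far as the arm can. A call with a gripper value outside its range is refused whole. The fingers move at their own pace and stop on an object; "force" is the grip in N (left out, the last holds). Time passes only in rows, so rows that do not move let the fingers close. It gives the time, the measured TCP pose, the force, the opening and the grip force at its end, in the units of the state.
- get_obs(): the state, without advancing time (a new reading comes with each control period).
- snapshot(name): name is "scene" or "top" or "wrist"; returns a dict with "img" (480x640x3 uint8, red, green, blue), "fx", "fy", "cx", "cy" (pixels), "k1" (the pictures are not rectified: a ray, as slopes to the right and down, at radius r is drawn at 1 + k1 r^2 times it, then the intrinsics apply), "origin" and "orientation" of the camera in the world; the wrist camera has in their place "T_tool_cam" (4x4, takes a point from camera to tool coordinates, whose origin is the TCP and whose axes are the flange's). Camera axes: x right, y down, z forward; pixel columns grow to the right and rows downward; lengths in mm; the calibration is good to about 2 mm. A picture is of the moment at which its call begins: read the wrist's pose just before it. There is no depth.
- hand_in(): hands the job in; it is judged then, once.
Trained networks look in a picture, given as the dict that the camera call returned (one of the last four; its "shot" number tells which), for a name from the list of things; names that differ only in an ending like _2 or _b are one class to them, and where a whole thing is asked for, a point or a joint stands for the part that bears it (a point fixed in the world has none). Each returns a list of dicts, best first, with "confidence" (0 to 1); they miss things now and then, are a little off and sometimes report something else, mostly with a low value. They report only what shows in the picture. A call takes as long as a camera call. They do not tell look-alikes from the thing itself.
- find_in(picture, name): "point" ([x, y, z] in mm, in world coordinates, good to about 4 mm: the middle of the surface that is visible of it).
- spot_point(picture, name): "point" ([x, y, z] in mm, in world coordinates, good to about 4 mm: a listed point, or the origin of a listed thing).
The state is a dict: "clock": time; "joint_positions": joint angles; "qvel": joint speeds; "joint_torque": joint torques, N m; "tcp_pos": TCP position; "orientation": TCP orientation; "ft_force": force on the tool from outside, world axes, zero at the start; "torque": the same for the moment, N m; "gripper_width": finger opening in mm; "gripper_force": force on a finger pad.
Only numpy, scipy, OpenCV 4.12 (cv2) and the standard library are available. Lean on these libraries where they do the work, as an engineer would, in place of code of your own. Each camera call takes 0.05 s, during which the arm holds its last target. There are 200 camera calls.

### The job

Set the wind-up kitchen timer on the worktop to 10 minutes: first wind its dial up past the 20-minute mark, then turn it back to 10 and let go. The dial is stiff and the timer is light, so press it down against the worktop while you turn, firmly enough that the base stays where it stands and does not spin round or slide, but not with more than about 20 N. Do not disturb the other things on the worktop.

Things in the scene. Friction and masses are not known exactly. Their poses are not given: they have to be found in the camera images.
- timer: kitchen timer loose on the worktop: white round base 70 mm across, 23 mm high, red dial on top; 51 mm high, 0.09 to 0.17 kg. Origin: centre of the base's underside; x points to the index mark (roughly at the robot at the start); the pose is the base's, not the dial's. Only friction (0.5 to 0.7) holds it: pressed with less than about 10 N it may spin with the dial; 12 to 20 N holds it
- timer_dial (a joint): dial angle relative to the base, rad. 0 = the 0 is at the index mark; grows counter-clockwise from above, which winds up. 1 minute = 6 degrees (0.1047 rad): 10 min = 1.047, 20 min = 2.094; stops at 0 and 5.236. White strokes every 5 minutes, rising clockwise from above. Starts at 0 to 0.4. Turning takes 0.10 N m plus 0.05 per rad/s; the dial stays where it is left
- timer_knob (a point): middle of the round fluted red knob of the dial, on the turning axis, 45 mm above the worktop: the knob is 28 mm in diameter and reaches from 38 to 51 mm above the worktop; grip it here. Below it the dial is a flat red disc 56 mm in diameter, 24 to 38 mm above the worktop
- timer_mark (a point): the index mark: a small black bar on the white shoulder of the timer's base, 34 mm from the middle axis and 22 mm above the worktop; what stands next to it on the dial is the time set
- worktop: the fixed worktop, marbled laminate; its upper face is z = 0. (Origin at a far point of its underside: of no use)
- honey: honey jar with a black lid, 63 mm in diameter, 94 mm high, loose, a bystander; origin at the centre of its underside
- mug: cream striped mug with a handle, 88 x 118 x 92 mm high, loose, a bystander; origin under the centre of its outline
- tea_box: red cardboard tea box, 69 x 133 x 66 mm high, loose, at the left; origin at the centre of its underside
- jam: glass jam jar with a lid, 68 mm in diameter, 84 mm high, loose, at the left; origin at the centre of its underside
- teaspoon: teaspoon with a red handle, 132 x 26 x 11 mm, lying loose in front of the microwave; origin at the centre of its underside
- tin: flat tin, 86 mm in diameter, 40 mm high, loose on the glass board at the right; origin at the centre of its underside
- pepper: grey and clear pepper shaker, 44 mm in diameter, 90 mm high, loose on the glass board at the right; origin at the centre of its underside
Mind the look-alikes: they are no part of the job. There is more than one size of the timer; the one meant has the size given above.

How it is judged:
By the outcome, as a careful person would: the job done as asked, in the order asked, and still so for the second after the job is handed in, with the robot touching nothing.
It also fails if it takes over 61 s, if anything falls off the work surface, if the arm or the gripper's body presses on something with over 40 N, if the wrist force passes 120 N, or if a joint passes its speed limit or range.

## Working session

There is one attempt and no reset: what is moved stays moved. The work goes in short steps, Python scripts to look and compute and a tool call to move; the robot and the scene stay as the last step left them, time stands still between calls to the robot, and variables do not carry over. Pictures are saved under pics/ and viewed, at most 10 in all, crops included, and the job is handed in when it is done.

Besides the shell and the picture viewer there is one more tool, called after "Call:" by a JSON object that holds its "method" and its "body". drive_tool: Moves the arm, as the interface text tells. Its arguments: {"type":"object","properties":{"rows":{"type":"array","items":{"type":"object","properties":{"delta_pos":{"type":"array","items":{"type":"number"}},"rotation":{"type":"array","items":{"type":"number"}},"fingers":{"type":"number"}}}},"force":{"type":"number"}},"required":["rows"]}

```bash
mkdir -p pics; python3 - <<'E'
from cell import *
import cv2,numpy as np
o=get_obs();print(o['clock'],o['tcp_pos'],np.round(o['orientation'],3).tolist(),o['gripper_width'])
ims=[]
for n in ["scene","top"]:
    s=snapshot(n);cv2.imwrite(f"pics/{n}0.png",s['img'][:,:,::-1])
    print(n,s['fx'],s['k1'],np.round(s['origin']),np.round(s['orientation'],2).tolist())
    R=np.array(s['orientation']);
    for t in ['timer','timer_knob','timer_mark','honey','mug']:
        for d in spot_point(s,t):
            p=np.array(d['point']);c=R.T@(p-s['origin']);a=c[:2]/c[2];a=a*(1+s['k1']*(a@a))
            print(t,p.round(),round(d['confidence'],2),(a*[s['fx'],s['fy']]+[s['cx'],s['cy']]).round())
E
```

```text
0.0 [188.68397719 516.03586687 230.45058401] [[-0.939, 0.344, -0.001], [0.344, 0.939, -0.002], [0.0, -0.002, -1.0]] 85.6233862047018
scene 544.4495913512832 -0.08853728140218471 [ 439. 1107. 1329.] [[-1.0, -0.08, 0.06], [-0.1, 0.77, -0.63], [0.01, -0.63, -0.78]]
timer [487. 120.  -2.] 0.73 [334. 259.]
timer [530.   5.  -3.] 0.44 [324. 229.]
timer_knob [479. 116.  46.] 0.7 [337. 249.]
timer_knob [529.   0.  28.] 0.61 [324. 222.]
timer_mark [509.   3.  14.] 0.71 [330. 226.]
timer_mark [454. 137.  20.] 0.67 [345. 260.]
honey [457. -96.  -0.] 0.68 [348. 207.]
mug [657. 478. -36.] 0.7 [260. 367.]
mug [444. 301.   3.] 0.67 [344. 310.]
top 474.76495706899595 -0.024025143734269082 [  4. 295. 989.] [[-0.4, -0.78, 0.47], [-0.92, 0.34, -0.22], [0.01, -0.52, -0.85]]
timer [480. 122.  -0.] 0.61 [306. 287.]
timer [532.   0.  -1.] 0.55 [343. 252.]
timer_knob [483. 115.  45.] 0.78 [308. 275.]
timer_knob [530.   2.  30.] 0.56 [344. 246.]
timer_mark [458. 133.  25.] 0.68 [305. 291.]
timer_mark [509.   0.  19.] 0.57 [348. 255.]
honey [457. -98.   0.] 0.88 [393. 262.]
mug [446. 302.   1.] 0.78 [236. 328.]
mug [654. 480. -35.] 0.74 [141. 287.]
mug [484. 116.  44.] 0.34 [307. 276.]
mug [570. 447.   1.] 0.16 [159. 305.]
```

```bash
python3 - <<'E'
import cv2,numpy as np
a=cv2.imread('pics/scene0.png')[180:320,230:430];b=cv2.imread('pics/top0.png')[200:340,230:430]
cv2.imwrite('pics/crop1.png',np.vstack([cv2.resize(x,(400,280),interpolation=cv2.INTER_CUBIC) for x in (a,b)]))
E
```

```text
(no output)
```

View pics/crop1.png

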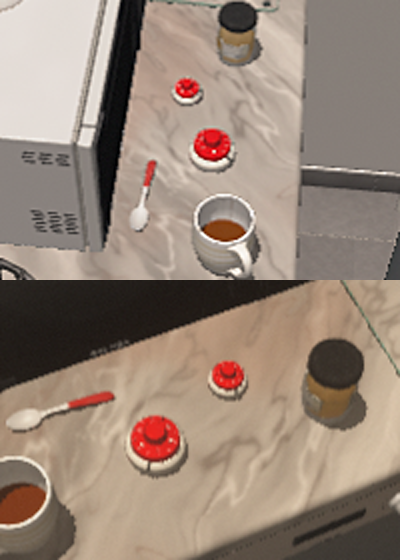

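View pics/scene0.png

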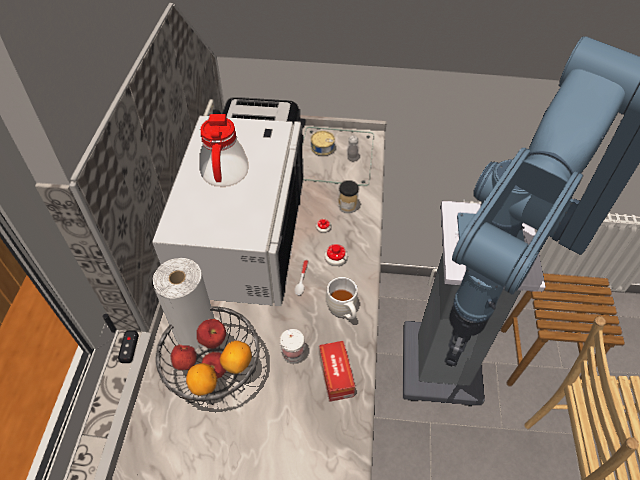

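The two timers are the larger one at scene (336,254) / top (307,280) and the smaller one at scene (323,225) / top (343,250). In the enlarged crop, the knob of the larger one is at about z 45 and its base is roughly 70 mm wide, which matches the description. The small one's knob is only at about 29 mm. My target is therefore the larger timer, near (482,118), and I'm moving above it now.

Call:
{"method": "drive_tool", "body": {"rows": [{"delta_pos":[-27.5,-18.2,0],"rotation":[0,0,0],"fingers":1},{"delta_pos":[-27.5,-18.2,0],"rotation":[0,0,0],"fingers":1},{"delta_pos":[-27.5,-18.2,0],"rotation":[0,0,0],"fingers":1},{"delta_pos":[-27.5,-18.2,0],"rotation":[0,0,0],"fingers":1},{"delta_pos":[-27.5,-18.2,0],"rotation":[0,0,0],"fingers":1},{"delta_pos":[-27.5,-18.2,0],"rotation":[0,0,0],"fingers":1},{"delta_pos":[-27.5,-18.2,0],"rotation":[0,0,0],"fingers":1},{"delta_pos":[-27.5,-18.2,0],"rotation":[0,0,0],"fingers":1},{"delta_pos":[-27.5,-18.2,0],"rotation":[0,0,0],"fingers":1},{"delta_pos":[-27.5,-18.2,0],"rotation":[0,0,0],"fingers":1}]}}

```text
clock: 1.43
tcp_pos: [385.4, 249.7, 231.6]
orientation: [[-0.939, 0.344, 0.001], [0.344, 0.939, 0.0], [-0.001, 0.0, -1.0]]
ft_force: [0.2, 0.0, -0.1]
gripper_width: 85.1
gripper_force: 0.0
```

Call:
{"method": "drive_tool", "body": {"rows": [{"delta_pos":[-27.5,-18.2,0],"rotation":[0,0,0],"fingers":1},{"delta_pos":[-27.5,-18.2,0],"rotation":[0,0,0],"fingers":1},{"delta_pos":[-27.5,-18.2,0],"rotation":[0,0,0],"fingers":1},{"delta_pos":[-27.5,-18.2,0],"rotation":[0,0,0],"fingers":1},{"delta_pos":[-27.5,-18.2,0],"rotation":[0,0,0],"fingers":1}]}}

```text
clock: 1.85
tcp_pos: [483.3, 116.9, 231.5]
orientation: [[-0.939, 0.344, 0.0], [0.344, 0.939, 0.0], [-0.0, 0.0, -1.0]]
ft_force: [0.6, 0.2, -0.6]
gripper_width: 85.5
gripper_force: 0.0
```

Call:
{"method": "drive_tool", "body": {"rows": [{"delta_pos":[0,0,0],"rotation":[0,0,0.1],"fingers":1},{"delta_pos":[0,0,0],"rotation":[0,0,0.1],"fingers":1},{"delta_pos":[0,0,0],"rotation":[0,0,0.1],"fingers":1},{"delta_pos":[0,0,0],"rotation":[0,0,0.1],"fingers":1},{"delta_pos":[0,0,0],"rotation":[0,0,0.1],"fingers":1},{"delta_pos":[0,0,0],"rotation":[0,0,0.1],"fingers":1},{"delta_pos":[0,0,0],"rotation":[0,0,0.1],"fingers":1},{"delta_pos":[0,0,0],"rotation":[0,0,0.1],"fingers":1},{"delta_pos":[0,0,0],"rotation":[0,0,0.1],"fingers":1},{"delta_pos":[0,0,0],"rotation":[0,0,0.1],"fingers":1}]}}

```text
clock: 2.68
tcp_pos: [482.6, 118.4, 231.4]
orientation: [[-0.213, 0.977, 0.0], [0.977, 0.213, -0.0], [-0.0, 0.0, -1.0]]
ft_force: [-0.9, 0.2, -0.3]
gripper_width: 85.6
gripper_force: 0.0
```

```bash
cat > h.py <<'E'
from cell import *
import cv2,numpy as np
np.set_printoptions(precision=3,suppress=True)
def state():
    o=get_obs();R=np.array(o['orientation'])
    print('t',round(o['clock'],2),'tcp',np.array(o['tcp_pos']).round(1),'yaw',round(np.arctan2(R[1,0],R[0,0]),3),'q6',round(o['joint_positions'][5],2),'f',np.array(o['ft_force']).round(1),'m',np.array(o['torque']).round(2),'w',round(o['gripper_width'],1),'gf',round(o['gripper_force'],1));return o
def wrist():
    o=state();s=snapshot('wrist');T=np.array(s['T_tool_cam']);R=np.array(o['orientation'])
    s=dict(s);s['C']=np.array(o['tcp_pos'])+R@T[:3,3];s['R']=R@T[:3,:3];return o,s
def proj(s,p):
    c=s['R'].T@(np.array(p)-s['C']);a=c[:2]/c[2];a=a*(1+s['k1']*(a@a));return a*[s['fx'],s['fy']]+[s['cx'],s['cy']]
def unproj(s,px,z):
    d=(np.array(px,float)-[s['cx'],s['cy']])/[s['fx'],s['fy']];a=d.copy()
    for _ in range(20):a=d/(1+s['k1']*(a@a))
    r=s['R']@[a[0],a[1],1];return s['C']+r*(z-s['C'][2])/r[2]
E
python3 - <<'E'
from h import *
o,s=wrist();cv2.imwrite('pics/w1.png',s['img'][:,:,::-1]);print(np.array(s['T_tool_cam']));R=np.array(o['orientation']);print(R)
for t in ['timer','timer_knob','timer_mark']:
    for d in spot_point({k:s[k] for k in s if k not in('C','R')},t): print(t,np.array(d['point']).round(1),round(d['confidence'],2),proj(s,d['point']).round())
E
```

```text
t 2.68 tcp [482.6 118.4 231.4] yaw 1.786 q6 -0.2 f [-0.9  0.2 -0.3] m [ 0.   -0.02 -0.02] w 85.6 gf 0.0
[[  -0.001   -0.945   -0.328   83.707]
 [   1.      -0.001   -0.      -0.434]
 [   0.      -0.328    0.945 -142.342]
 [   0.       0.       0.       1.   ]]
[[-0.213  0.977  0.   ]
 [ 0.977  0.213 -0.   ]
 [-0.     0.    -1.   ]]
timer [532.1   1.    2.1] 0.95 [346. 306.]
timer [479.  116.5  -1.4] 0.78 [321. 195.]
timer_knob [482.5 114.9  41.6] 0.95 [324. 208.]
timer_knob [530.4   1.9  30.3] 0.61 [346. 318.]
timer_mark [507.8   0.7  14.9] 0.72 [325. 308.]
timer_mark [454.4 135.7  21.4] 0.59 [299. 175.]
timer_mark [480.7 112.5  42.6] 0.16 [322. 210.]
```

View pics/w1.png

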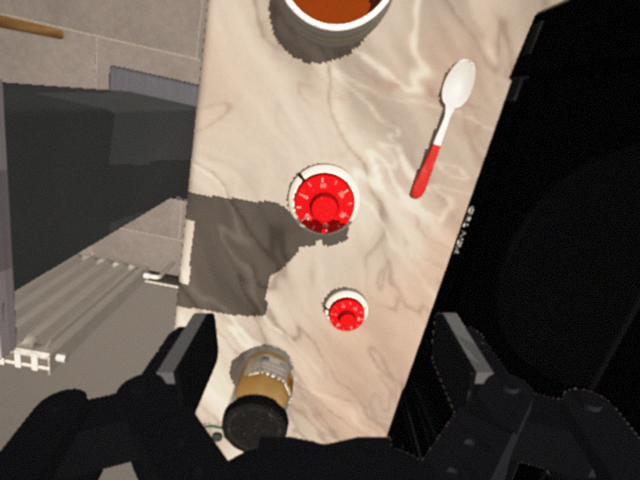

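The wrist view shows the 70 mm timer at (323,200) with its mark at (303,178), the small look-alike at (346,312), and the honey jar well clear. Next I rectify a top-down patch to measure the timer's centre and dial angle.

```bash
python3 - <<'E'
from h import *
def ortho(s,c,z,h=45,k=6):
    n=2*h*k;ys,xs=np.mgrid[0:n,0:n]
    # image up = -x world... columns: -y world to right, rows: -x downward
    X=c[0]+h-ys/k;Y=c[1]+h-xs/k
    P=np.stack([X,Y,np.full_like(X,z)],-1)-s['C'];q=P@s['R'];a=q[...,:2]/q[...,2:];a=a*(1+s['k1']*(a**2).sum(-1,keepdims=True))
    m=(a*[s['fx'],s['fy']]+[s['cx'],s['cy']]).astype(np.float32)
    return cv2.remap(s['img'],m[...,0],m[...,1],cv2.INTER_CUBIC)
o,s=wrist();im=s['img'].astype(int)
red=((im[...,0]>110)&(im[...,1]<70)&(im[...,2]<80)).astype(np.uint8)
n,l,st,ce=cv2.connectedComponentsWithStats(cv2.morphologyEx(red,cv2.MORPH_CLOSE,np.ones((5,5))))
for i in range(1,n):
    if st[i,4]>300: print(st[i],ce[i],unproj(s,ce[i],38))
c=(482,116)
A=ortho(s,c,38);B=ortho(s,c,23)
cv2.imwrite('pics/o1.png',cv2.resize(np.hstack([A,B])[:,:,::-1],(800,400)))
E
```

```text
t 2.88 tcp [482.6 118.4 231.4] yaw 1.794 q6 -0.21 f [-0.7  0.2  0.1] m [ 0.02  0.02 -0.  ] w 85.2 gf 0.0
[ 296    0   76   23 1315] [336.5     9.124] [457.07  271.044  38.   ]
[411 145  28  54 515] [423.796 173.872] [561.814 163.676  38.   ]
[ 295  173   59   60 2705] [323.564 202.792] [481.193 118.519  38.   ]
[328 298  35  33 871] [345.185 313.61 ] [527.501  11.901  38.   ]
```

View pics/o1.png

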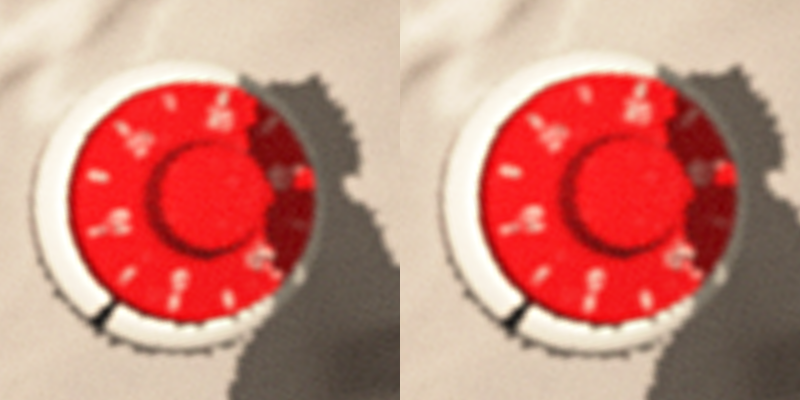

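The disc fits as 56 mm wide with centre about (481.4,117.7). The index mark sits at 147° in the world frame. The 0 stroke is about 22° past it, so the dial starts at about 0.385 rad (3.7 min). The tool needs to turn +1.97 rad counter-clockwise, then back 1.30. I'll descend to z≈90 and measure again.

Call:
{"method": "drive_tool", "body": {"rows": [{"delta_pos":[-0.4,-1.3,30],"rotation":[0,0,0],"fingers":1},{"delta_pos":[0,0,30],"rotation":[0,0,0],"fingers":1},{"delta_pos":[0,0,30],"rotation":[0,0,0],"fingers":1},{"delta_pos":[0,0,30],"rotation":[0,0,0],"fingers":1},{"delta_pos":[0,0,20],"rotation":[0,0,0],"fingers":1},{"delta_pos":[0,0,0],"rotation":[0,0,0],"fingers":1},{"delta_pos":[0,0,0],"rotation":[0,0,0],"fingers":1},{"delta_pos":[0,0,0],"rotation":[0,0,0],"fingers":1}]}}

```text
clock: 3.6
tcp_pos: [482.4, 117.7, 92.5]
orientation: [[-0.219, 0.976, 0.002], [0.976, 0.219, 0.0], [-0.0, 0.002, -1.0]]
ft_force: [-0.2, -0.5, 0.6]
gripper_width: 85.3
gripper_force: 0.0
```

```bash
cat >> h.py <<'E'
def ortho(s,c,z,h=45,k=4.4445):
    n=int(2*h*k);ys,xs=np.mgrid[0:n,0:n]
    X=c[0]+h-ys/k;Y=c[1]+h-xs/k
    P=np.stack([X,Y,np.full_like(X,z)],-1)-s['C'];q=P@s['R'];a=q[...,:2]/q[...,2:];a=a*(1+s['k1']*(a**2).sum(-1,keepdims=True))
    m=(a*[s['fx'],s['fy']]+[s['cx'],s['cy']]).astype(np.float32)
    return cv2.remap(s['img'],m[...,0],m[...,1],cv2.INTER_CUBIC)
E
python3 - <<'E'
from h import *
o,s=wrist();c=(481.4,117.7);A=ortho(s,c,38);B=ortho(s,c,51)
for I in(A,B): cv2.circle(I,(200,200),124 if I is A else 62,(0,255,255),1);cv2.circle(I,(200,200),2,(0,255,255),-1)
cv2.imwrite('pics/o2.png',np.hstack([A,B])[:,:,::-1]); print(proj(s,(*c,45)))
E
```

```text
t 3.6 tcp [482.4 117.7  92.5] yaw 1.792 q6 -0.21 f [-0.2 -0.5  0.6] m [ 0.03 -0.02 -0.03] w 85.3 gf 0.0
[323.343 268.042]
```

View pics/o2.png

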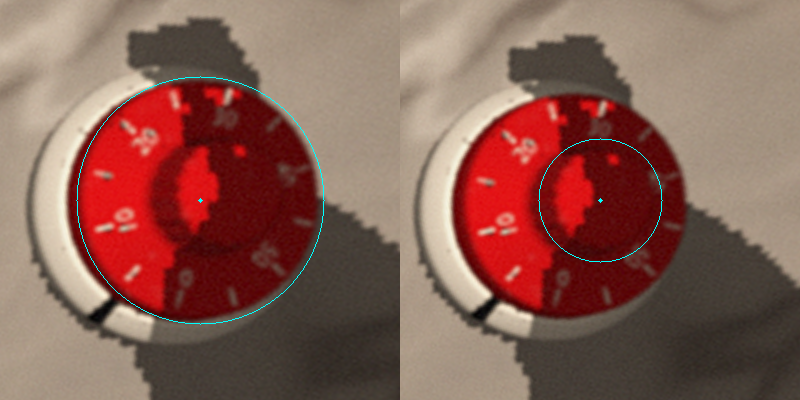

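The wrist patch confirms the dial labels 0, 10, 20, 30 and 50. The disc centre is about 1 mm further +y, at roughly (481.3,118.6). I'll shift by that, descend to z 41 and close with a gentle grip.

Call:
{"method": "drive_tool", "body": {"rows": [{"delta_pos":[1.0,-0.8,20],"rotation":[0,0,0],"fingers":1},{"delta_pos":[0,0,15],"rotation":[0,0,0],"fingers":1},{"delta_pos":[0,0,10],"rotation":[0,0,0],"fingers":1},{"delta_pos":[0,0,6],"rotation":[0,0,0],"fingers":1},{"delta_pos":[0,0,0],"rotation":[0,0,0],"fingers":1},{"delta_pos":[0,0,0],"rotation":[0,0,0],"fingers":0},{"delta_pos":[0,0,0],"rotation":[0,0,0],"fingers":-0.15},{"delta_pos":[0,0,0],"rotation":[0,0,0],"fingers":-0.15},{"delta_pos":[0,0,0],"rotation":[0,0,0],"fingers":-0.15},{"delta_pos":[0,0,0],"rotation":[0,0,0],"fingers":-0.15}], "force": 20}}

```text
clock: 4.48
tcp_pos: [480.7, 118.5, 40.7]
orientation: [[-0.218, 0.976, 0.001], [0.976, 0.218, 0.0], [-0.0, 0.001, -1.0]]
ft_force: [-0.1, -0.5, 0.1]
gripper_width: 36.2
gripper_force: 0.0
```

Call:
{"method": "drive_tool", "body": {"rows": [{"delta_pos":[0,0,0],"rotation":[0,0,0],"fingers":-0.2},{"delta_pos":[0,0,0],"rotation":[0,0,0],"fingers":-0.22},{"delta_pos":[0,0,0],"rotation":[0,0,0],"fingers":-0.24},{"delta_pos":[0,0,0],"rotation":[0,0,0],"fingers":-0.26}]}}

```text
clock: 4.82
tcp_pos: [480.4, 118.5, 40.3]
orientation: [[-0.218, 0.976, 0.0], [0.976, 0.218, -0.0], [-0.0, -0.0, -1.0]]
ft_force: [0.7, -0.6, -0.1]
gripper_width: 31.7
gripper_force: 0.0
```

Call:
{"method": "drive_tool", "body": {"rows": [{"delta_pos":[0,0,0],"rotation":[0,0,0],"fingers":-0.28},{"delta_pos":[0,0,0],"rotation":[0,0,0],"fingers":-0.3},{"delta_pos":[0,0,0],"rotation":[0,0,0],"fingers":-0.3}]}}

```text
clock: 5.07
tcp_pos: [480.5, 118.5, 40.3]
orientation: [[-0.218, 0.976, 0.0], [0.976, 0.218, 0.0], [-0.0, 0.0, -1.0]]
ft_force: [-0.4, 0.1, 0.6]
gripper_width: 29.8
gripper_force: 0.1
```

Call:
{"method": "drive_tool", "body": {"rows": [{"delta_pos":[0,0,0],"rotation":[0,0,0],"fingers":-0.32},{"delta_pos":[0,0,0],"rotation":[0,0,0],"fingers":-0.32},{"delta_pos":[0,0,0],"rotation":[0,0,0],"fingers":-0.32}]}}

```text
clock: 5.32
tcp_pos: [480.6, 118.5, 40.4]
orientation: [[-0.218, 0.976, 0.0], [0.976, 0.218, 0.0], [-0.0, 0.0, -1.0]]
ft_force: [0.5, 0.0, 0.1]
gripper_width: 29.2
gripper_force: 0.3
```

Call:
{"method": "drive_tool", "body": {"rows": [{"delta_pos":[0,0,0],"rotation":[0,0,0],"fingers":-0.36},{"delta_pos":[0,0,0],"rotation":[0,0,0],"fingers":-0.4},{"delta_pos":[0,0,0],"rotation":[0,0,0],"fingers":-0.4}]}}

```text
clock: 5.57
tcp_pos: [480.6, 118.5, 40.4]
orientation: [[-0.218, 0.976, 0.0], [0.976, 0.218, -0.0], [-0.0, 0.0, -1.0]]
ft_force: [0.7, 1.0, 0.5]
gripper_width: 25.8
gripper_force: 3.7
```

Call:
{"method": "drive_tool", "body": {"rows": [{"delta_pos":[0,0,0],"rotation":[0,0,0],"fingers":-1},{"delta_pos":[0,0,0],"rotation":[0,0,0],"fingers":-1},{"delta_pos":[0,0,0],"rotation":[0,0,0],"fingers":-1},{"delta_pos":[0,0,0],"rotation":[0,0,0],"fingers":-1}], "force": 50}}

```text
clock: 5.9
tcp_pos: [480.7, 118.5, 40.6]
orientation: [[-0.218, 0.976, 0.001], [0.976, 0.218, -0.0], [-0.0, 0.001, -1.0]]
ft_force: [0.6, 1.6, 4.1]
gripper_width: 22.1
gripper_force: 47.5
```

Call:
{"method": "drive_tool", "body": {"rows": [{"delta_pos":[0,0,0.5],"rotation":[0,0,0],"fingers":-1},{"delta_pos":[0,0,0.5],"rotation":[0,0,0],"fingers":-1},{"delta_pos":[0,0,0],"rotation":[0,0,0],"fingers":-1}]}}

```text
clock: 6.15
tcp_pos: [480.9, 118.5, 40.3]
orientation: [[-0.218, 0.976, 0.001], [0.976, 0.218, -0.0], [-0.0, 0.001, -1.0]]
ft_force: [-0.6, 0.7, 12.1]
gripper_width: 22.7
gripper_force: 49.3
```

Call:
{"method": "drive_tool", "body": {"rows": [{"delta_pos":[0,0,0.4],"rotation":[0,0,0],"fingers":-1},{"delta_pos":[0,0,0],"rotation":[0,0,0],"fingers":-1}], "force": 60}}

```text
clock: 6.32
tcp_pos: [481.0, 118.6, 40.3]
orientation: [[-0.218, 0.976, 0.002], [0.976, 0.218, -0.0], [-0.0, 0.002, -1.0]]
ft_force: [-1.8, 0.2, 14.3]
gripper_width: 21.6
gripper_force: 58.1
```

Call:
{"method": "drive_tool", "body": {"rows": [{"delta_pos":[0,0,0],"rotation":[0,0,-0.02],"fingers":-1},{"delta_pos":[0,0,0],"rotation":[0,0,-0.04],"fingers":-1},{"delta_pos":[0,0,0],"rotation":[0,0,-0.05],"fingers":-1},{"delta_pos":[0,0,0],"rotation":[0,0,-0.05],"fingers":-1}]}}

```text
clock: 6.65
tcp_pos: [480.7, 118.5, 40.2]
orientation: [[-0.373, 0.928, 0.001], [0.928, 0.373, -0.0], [-0.0, 0.001, -1.0]]
ft_force: [-3.0, -0.9, 15.7]
gripper_width: 21.7
gripper_force: 58.0
```

```bash
python3 - <<'E'
from h import *
o,s=wrist();A=ortho(s,(481.2,118.3),38)
B=s['img'][180:480,150:550]
cv2.imwrite('pics/o3.png',np.hstack([A[:300],B])[:,:,::-1])
s=snapshot('top');
E
```

```text
t 6.65 tcp [480.7 118.5  40.2] yaw 1.953 q6 -0.37 f [-3.  -0.9 15.7] m [-0.13  0.46 -0.16] w 21.7 gf 58.0
```

View pics/o3.png

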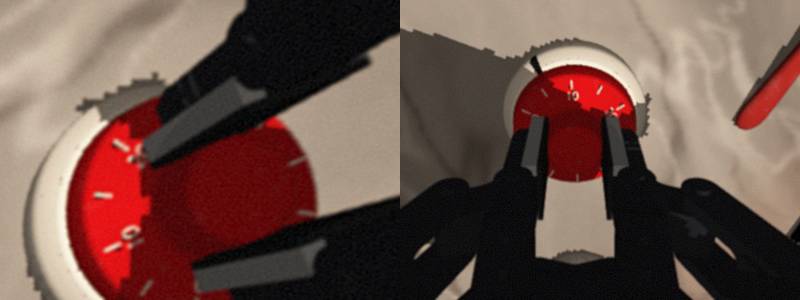

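```bash
cat >> h.py <<'E'
def markang(s,c=(481.2,118.3)):
    # dark pixels on ring r 29..35 at z 22.5, angle around c, blackness profile
    B=ortho(s,c,22.5,h=42,k=5).astype(int);ys,xs=np.mgrid[0:B.shape[0],0:B.shape[1]]
    dx=42-ys/5;dy=42-xs/5;r=np.hypot(dx,dy);a=np.degrees(np.arctan2(dy,dx))%360
    m=(r>29.5)&(r<34)&(B.max(-1)<70)&(a>110)&(a<185);return np.median(a[m]) if m.any() else None,m.sum()
E
python3 - <<'E'
from h import *
o,s=wrist();print(markang(s),proj(s,(481.2-34*.837,118.3+34*.547,22)))
E
```

```text
t 6.75 tcp [480.7 118.5  40.3] yaw 1.952 q6 -0.37 f [-2.2 -0.6 14.4] m [-0.07  0.46 -0.04] w 21.9 gf 58.1
(np.float64(148.06931789628217), np.int64(329)) [283.134 238.635]
```

The base mark is still at 148°, so the base is holding at about 15 N. I'll keep winding.

Call:
{"method": "drive_tool", "body": {"rows": [{"delta_pos":[0,0,0],"rotation":[0,0,-0.05],"fingers":-1},{"delta_pos":[0,0,0],"rotation":[0,0,-0.05],"fingers":-1},{"delta_pos":[0,0,0],"rotation":[0,0,-0.05],"fingers":-1},{"delta_pos":[0,0,0],"rotation":[0,0,-0.05],"fingers":-1},{"delta_pos":[0,0,0],"rotation":[0,0,-0.05],"fingers":-1},{"delta_pos":[0,0,0],"rotation":[0,0,-0.05],"fingers":-1},{"delta_pos":[0,0,0],"rotation":[0,0,-0.05],"fingers":-1},{"delta_pos":[0,0,0],"rotation":[0,0,-0.05],"fingers":-1}]}}

```text
clock: 7.47
tcp_pos: [480.1, 118.1, 40.2]
orientation: [[-0.705, 0.709, -0.0], [0.709, 0.705, -0.001], [-0.0, -0.001, -1.0]]
ft_force: [-4.2, -2.4, 17.6]
gripper_width: 22.1
gripper_force: 58.4
```

```bash
python3 - <<'E'
from h import *
o,s=wrist();print(markang(s))
E
```

```text
t 7.47 tcp [480.1 118.1  40.2] yaw 2.353 q6 -0.77 f [-4.2 -2.4 17.6] m [-0.47  0.69 -0.11] w 22.1 gf 58.4
(np.float64(148.49556161710268), np.int64(270))
```

Call:
{"method": "drive_tool", "body": {"rows": [{"delta_pos":[0.1,-0.5,-0.2],"rotation":[0,0,-0.03],"fingers":-1},{"delta_pos":[0,0,0],"rotation":[0,0,-0.05],"fingers":-1},{"delta_pos":[0,0,0],"rotation":[0,0,-0.05],"fingers":-1},{"delta_pos":[0,0,0],"rotation":[0,0,-0.05],"fingers":-1},{"delta_pos":[0,0,0],"rotation":[0,0,-0.05],"fingers":-1},{"delta_pos":[0,0,0],"rotation":[0,0,-0.05],"fingers":-1},{"delta_pos":[0,0,0],"rotation":[0,0,-0.05],"fingers":-1},{"delta_pos":[0,0,0],"rotation":[0,0,-0.05],"fingers":-1}]}}

```text
clock: 8.18
tcp_pos: [479.7, 117.6, 40.3]
orientation: [[-0.918, 0.397, -0.0], [0.397, 0.918, -0.001], [-0.0, -0.001, -1.0]]
ft_force: [-3.9, -3.8, 16.3]
gripper_width: 21.8
gripper_force: 58.3
```

```bash
python3 - <<'E'
from h import *
o,s=wrist();print(markang(s))
E
```

```text
t 8.18 tcp [479.7 117.6  40.3] yaw 2.733 q6 -1.15 f [-3.9 -3.8 16.3] m [-0.73  0.64 -0.12] w 21.8 gf 58.3
(np.float64(148.75909021895637), np.int64(276))
```

Call:
{"method": "drive_tool", "body": {"rows": [{"delta_pos":[0.1,-0.6,-0.1],"rotation":[0,0,-0.03],"fingers":-1},{"delta_pos":[0,0,0],"rotation":[0,0,-0.05],"fingers":-1},{"delta_pos":[0,0,0],"rotation":[0,0,-0.05],"fingers":-1},{"delta_pos":[0,0,0],"rotation":[0,0,-0.05],"fingers":-1},{"delta_pos":[0,0,0],"rotation":[0,0,-0.05],"fingers":-1},{"delta_pos":[0,0,0],"rotation":[0,0,-0.05],"fingers":-1},{"delta_pos":[0,0,0],"rotation":[0,0,-0.05],"fingers":-1}]}}

```text
clock: 8.82
tcp_pos: [479.5, 117.0, 40.3]
orientation: [[-0.997, 0.078, -0.0], [0.078, 0.997, -0.001], [-0.0, -0.001, -1.0]]
ft_force: [-3.7, -4.9, 14.3]
gripper_width: 21.6
gripper_force: 58.1
```

Call:
{"method": "drive_tool", "body": {"rows": [{"delta_pos":[0.1,-0.4,0],"rotation":[0,0,-0.05],"fingers":-1},{"delta_pos":[0,0,0],"rotation":[0,0,-0.05],"fingers":-1},{"delta_pos":[0,0,0],"rotation":[0,0,-0.05],"fingers":-1},{"delta_pos":[0,0,0],"rotation":[0,0,-0.05],"fingers":-1},{"delta_pos":[0,0,0],"rotation":[0,0,-0.05],"fingers":-1},{"delta_pos":[0,0,0],"rotation":[0,0,-0.05],"fingers":-1}]}}

```text
clock: 9.32
tcp_pos: [479.5, 116.4, 40.3]
orientation: [[-0.975, -0.22, 0.0], [-0.22, 0.975, -0.001], [0.0, -0.002, -1.0]]
ft_force: [-2.7, -4.9, 14.3]
gripper_width: 22.0
gripper_force: 58.0
```

```bash
python3 - <<'E'
from h import *
o,s=wrist();print(markang(s))
E
```

```text
t 9.32 tcp [479.5 116.4  40.3] yaw -2.92 q6 -1.78 f [-2.7 -4.9 14.3] m [-0.85  0.44 -0.14] w 22.0 gf 58.0
(np.float64(148.97169756506412), np.int64(430))
```

```bash
python3 - <<'E'
from h import *
o,s=wrist();A=ortho(s,(481.2,118.3),22.5);B=s['img'][180:480,150:550]
cv2.circle(A,(200,200),155,(0,255,255),1)
cv2.imwrite('pics/o4.png',np.hstack([A,cv2.resize(B,(400,A.shape[0]))])[:,:,::-1])
E
```

```text
t 9.37 tcp [479.5 116.4  40.3] yaw -2.917 q6 -1.78 f [-2.5 -3.8 14.7] m [-0.77  0.52 -0.1 ] w 21.9 gf 58.1
```

View pics/o4.png

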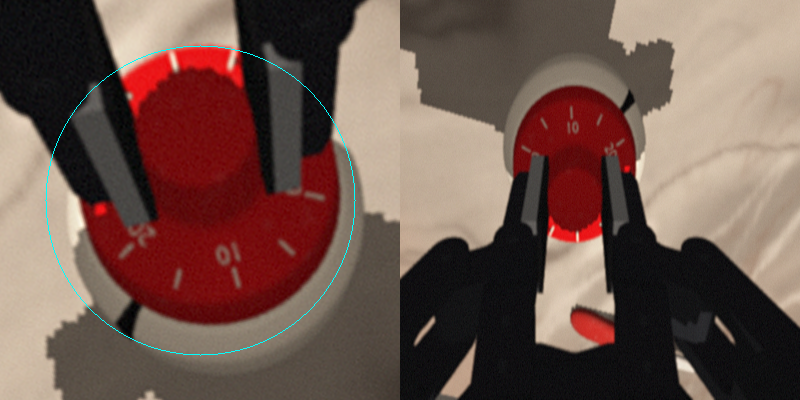

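The dial now has the mark at about 19 (mark at ortho pixel (128,322), "20" just short of it). The sideways force and the first network estimates (y≈115.3) suggest the true axis lies about 1 mm further −y, so I shift that way while I finish winding.

Call:
{"method": "drive_tool", "body": {"rows": [{"delta_pos":[0.3,-0.5,0],"rotation":[0,0,-0.03],"fingers":-1},{"delta_pos":[0.1,-0.4,0.1],"rotation":[0,0,-0.05],"fingers":-1},{"delta_pos":[0,0,0],"rotation":[0,0,-0.05],"fingers":-1},{"delta_pos":[0,0,0],"rotation":[0,0,-0.05],"fingers":-1},{"delta_pos":[0,0,0],"rotation":[0,0,-0.05],"fingers":-1},{"delta_pos":[0,0,0],"rotation":[0,0,-0.05],"fingers":-1},{"delta_pos":[0,0,0],"rotation":[0,0,-0.05],"fingers":-1},{"delta_pos":[0,0,0],"rotation":[0,0,-0.05],"fingers":-1},{"delta_pos":[0,0,0],"rotation":[0,0,-0.05],"fingers":-1}]}}

```text
clock: 10.17
tcp_pos: [479.8, 115.6, 40.3]
orientation: [[-0.795, -0.607, 0.001], [-0.607, 0.795, -0.001], [-0.0, -0.002, -1.0]]
ft_force: [-1.7, -4.9, 13.7]
gripper_width: 21.9
gripper_force: 57.9
```

```bash
python3 - <<'E'
from h import *
o,s=wrist();print(markang(s))
def go(p): return None
A=ortho(s,(479.5,116),38)
t=snapshot('top');t=dict(t);t['C']=np.array(t['origin']);t['R']=np.array(t['orientation'])
t0={**t,'img':cv2.imread('pics/top0.png')[:,:,::-1]}
B=ortho(t0,(481,117),22.5,k=2.22);D=ortho(t,(481,117),22.5,k=2.22)
cv2.imwrite('pics/o5.png',np.hstack([A[:398],np.vstack([B,D])[:398]])[:,:,::-1])
E
```

```text
t 10.17 tcp [479.8 115.6  40.3] yaw -2.49 q6 -2.21 f [-1.7 -4.9 13.7] m [-0.7   0.32 -0.14] w 21.9 gf 57.9
(np.float64(149.34933204294714), np.int64(437))
```

View pics/o5.png

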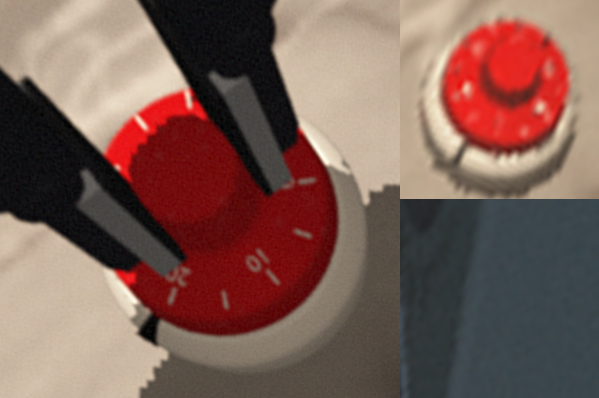

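The 20 stroke has passed the mark: after parallax correction vision gives 22.6 min, and the tool yaw gives 22.8. The top camera is blocked by the arm here. The next step is turning back about 1.33 rad, in stages.

Call:
{"method": "drive_tool", "body": {"rows": [{"delta_pos":[0.3,-0.4,0.1],"rotation":[0,0,0.03],"fingers":-1},{"delta_pos":[0,0,0],"rotation":[0,0,0.05],"fingers":-1},{"delta_pos":[0,0,0],"rotation":[0,0,0.05],"fingers":-1},{"delta_pos":[0,0,0],"rotation":[0,0,0.05],"fingers":-1},{"delta_pos":[0,0,0],"rotation":[0,0,0.05],"fingers":-1},{"delta_pos":[0,0,0],"rotation":[0,0,0.05],"fingers":-1},{"delta_pos":[0,0,0],"rotation":[0,0,0.05],"fingers":-1},{"delta_pos":[0,0,0],"rotation":[0,0,0.05],"fingers":-1}]}}

```text
clock: 10.93
tcp_pos: [479.5, 116.0, 40.3]
orientation: [[-0.965, -0.264, 0.001], [-0.264, 0.965, 0.0], [-0.001, -0.0, -1.0]]
ft_force: [-2.6, 1.0, 15.4]
gripper_width: 21.7
gripper_force: 58.6
```

```bash
python3 - <<'E'
from h import *
o,s=wrist();print(markang(s))
E
```

```text
t 10.93 tcp [479.5 116.   40.3] yaw -2.875 q6 -1.83 f [-2.6  1.  15.4] m [0.11 0.45 0.06] w 21.7 gf 58.6
(np.float64(148.85135723649665), np.int64(442))
```

Call:
{"method": "drive_tool", "body": {"rows": [{"delta_pos":[0.3,0,0],"rotation":[0,0,0.05],"fingers":-1},{"delta_pos":[0,0,0],"rotation":[0,0,0.05],"fingers":-1},{"delta_pos":[0,0,0],"rotation":[0,0,0.05],"fingers":-1},{"delta_pos":[0,0,0],"rotation":[0,0,0.05],"fingers":-1},{"delta_pos":[0,0,0],"rotation":[0,0,0.05],"fingers":-1},{"delta_pos":[0,0,0],"rotation":[0,0,0.05],"fingers":-1},{"delta_pos":[0,0,0],"rotation":[0,0,0.05],"fingers":-1},{"delta_pos":[0,0,0],"rotation":[0,0,0.05],"fingers":-1}]}}

```text
clock: 11.65
tcp_pos: [479.4, 116.5, 40.3]
orientation: [[-0.991, 0.133, 0.001], [0.133, 0.991, 0.001], [-0.001, 0.001, -1.0]]
ft_force: [-2.3, 4.5, 14.2]
gripper_width: 21.9
gripper_force: 58.4
```

```bash
python3 - <<'E'
from h import *
o,s=wrist();print(markang(s))
E
```

```text
t 11.65 tcp [479.4 116.5  40.3] yaw 3.008 q6 -1.43 f [-2.3  4.5 14.2] m [0.73 0.34 0.15] w 21.9 gf 58.4
(np.float64(149.03624346792648), np.int64(332))
```

Call:
{"method": "drive_tool", "body": {"rows": [{"delta_pos":[0.2,0.4,0],"rotation":[0,0,0.05],"fingers":-1},{"delta_pos":[0,0,0],"rotation":[0,0,0.05],"fingers":-1},{"delta_pos":[0,0,0],"rotation":[0,0,0.05],"fingers":-1},{"delta_pos":[0,0,0],"rotation":[0,0,0.05],"fingers":-1},{"delta_pos":[0,0.3,0],"rotation":[0,0,0.05],"fingers":-1},{"delta_pos":[0,0,0],"rotation":[0,0,0.05],"fingers":-1},{"delta_pos":[0,0,0],"rotation":[0,0,0.05],"fingers":-1},{"delta_pos":[0,0,0],"rotation":[0,0,0.05],"fingers":-1},{"delta_pos":[0,0,0],"rotation":[0,0,0.05],"fingers":-1},{"delta_pos":[0,0,0],"rotation":[0,0,0.03],"fingers":-1}]}}

```text
clock: 12.53
tcp_pos: [479.7, 117.3, 40.3]
orientation: [[-0.818, 0.576, 0.002], [0.576, 0.818, 0.001], [-0.001, 0.002, -1.0]]
ft_force: [-1.3, 4.5, 12.8]
gripper_width: 22.3
gripper_force: 58.2
```

```bash
python3 - <<'E'
from h import *
o,s=wrist();print(markang(s))
c=np.array([480,116.]);C=s['C'];print(C)
A=ortho(s,c,38)
# expected mark dir at plane 23 too
B=ortho(s,c,22.5)
cv2.imwrite('pics/o6.png',np.hstack([A,B])[:,:,::-1])
E
```

```text
t 12.53 tcp [479.7 117.3  40.3] yaw 2.528 q6 -0.95 f [-1.3  4.5 12.8] m [0.65 0.15 0.09] w 22.3 gf 58.2
(np.float64(148.73626830562256), np.int64(235))
[410.059 164.94  182.582]
```

View pics/o6.png

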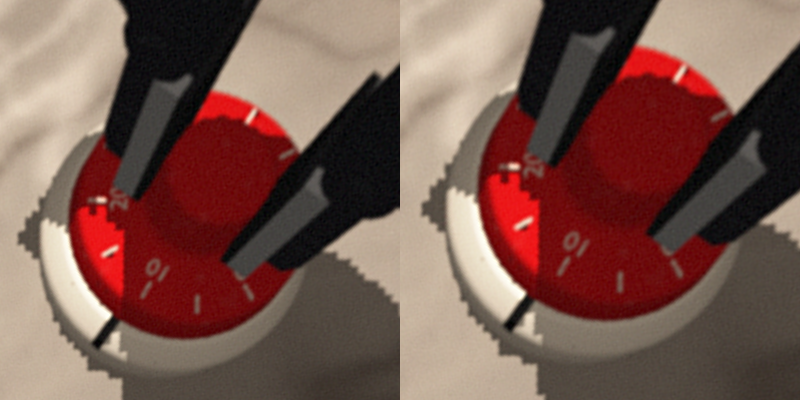

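Fitted by eye, the mark reads about 10.9 (10 stroke at left (146,290), mark at right (518,312)). The tool yaw gives 10.7. I'll turn back about 0.08 more, then measure precisely.

Call:
{"method": "drive_tool", "body": {"rows": [{"delta_pos":[0.2,0.3,0.2],"rotation":[0,0,0.02],"fingers":-1},{"delta_pos":[0,0,0],"rotation":[0,0,0.03],"fingers":-1},{"delta_pos":[0,0,0],"rotation":[0,0,0.03],"fingers":-1},{"delta_pos":[0,0,0],"rotation":[0,0,0],"fingers":-1},{"delta_pos":[0,0,0],"rotation":[0,0,0],"fingers":-1}]}}

```text
clock: 13.0
tcp_pos: [479.8, 117.6, 40.3]
orientation: [[-0.771, 0.637, 0.002], [0.637, 0.771, 0.001], [-0.001, 0.002, -1.0]]
ft_force: [-1.2, 3.2, 15.1]
gripper_width: 22.1
gripper_force: 58.4
```

```bash
cat > dial.py <<'E'
from h import *
def strokes(s,c0,z=38.0):
    h,k=45,8
    A=ortho(s,c0,z,h=h,k=k).astype(int)
    m=((A[...,1]>0.62*A[...,0])&(A[...,0]>70)).astype(np.uint8)
    ys,xs=np.mgrid[0:A.shape[0],0:A.shape[1]];X=c0[0]+h-ys/k;Y=c0[1]+h-xs/k
    r=np.hypot(X-c0[0],Y-c0[1]);m[r>26.5]=0
    n,l,st,ce=cv2.connectedComponentsWithStats(m);P=[]
    for i in range(1,n):
        rr=np.hypot(*(np.array([c0[0]+h-ce[i,1]/k,c0[1]+h-ce[i,0]/k])-c0))
        if 40<st[i,4]<500 and rr>17: P.append((c0[0]+h-ce[i,1]/k,c0[1]+h-ce[i,0]/k,st[i,4]))
    return np.array(P)
E
python3 - <<'E'
from dial import *
o,s=wrist();print(markang(s))
c=np.array([478.3,117.]);P=strokes(s,c)
for p in P: d=p[:2]-c;print(p.round(1),'r',np.hypot(*d).round(1),'a',np.degrees(np.arctan2(d[1],d[0])).round(1)%360)
E
```

```text
t 13.0 tcp [479.8 117.6  40.3] yaw 2.451 q6 -0.87 f [-1.2  3.2 15.1] m [0.54 0.23 0.05] w 22.1 gf 58.4
(np.float64(148.71327180695252), np.int64(247))
[504.1 119.8 153. ] r 25.9 a 6.1
[498.4 103.  214. ] r 24.6 a 325.1
[490.6  94.8 352. ] r 25.4 a 299.0
[485.8 133.8 293. ] r 18.4 a 66.0
[482.8 135.1  82. ] r 18.6 a 75.9
[480.9  91.5 350. ] r 25.7 a 275.8
[481.9 139.  247. ] r 22.3 a 80.7
[481.  135.7  80. ] r 18.9 a 81.8
[470.2 137.4 241. ] r 22.0 a 111.6
[463.3 107.6 364. ] r 17.7 a 211.9
[463.7 126.2  59. ] r 17.2 a 147.7
[460.3  98.  204. ] r 26.2 a 226.6
[461.2 129.8 110. ] r 21.4 a 143.1
[458.6 107.1 153. ] r 22.0 a 206.7
[456.9 118.8 154. ] r 21.5 a 175.2
```

```bash
cat >> dial.py <<'E'
from scipy.optimize import least_squares
def fit(pts,mins,r0=22.,):
    pts=np.array(pts);th=-np.radians(6*np.array(mins))
    f=lambda v:(np.c_[v[0]+v[2]*np.cos(v[3]+th),v[1]+v[2]*np.sin(v[3]+th)]-pts).ravel()
    d=pts[0]-pts.mean(0);best=min((least_squares(f,[479,116,r0,a]) for a in np.radians([0,90,180,270])),key=lambda r:r.cost)
    return best.x,np.sqrt(best.cost*2/len(pts))
def mark(s,c,z=22.5):
    h,k=42,8;B=ortho(s,c,z,h=h,k=k).astype(int);ys,xs=np.mgrid[0:B.shape[0],0:B.shape[1]]
    X=c[0]+h-ys/k;Y=c[1]+h-xs/k;r=np.hypot(X-c[0],Y-c[1]);a=np.degrees(np.arctan2(Y-c[1],X-c[0]))%360
    m=(r>29.5)&(r<36)&(B.max(-1)<70)&(abs(a-147)<12);return np.array([X[m].mean(),Y[m].mean()]),m.sum()
def ang(v):return np.degrees(np.arctan2(v[1],v[0]))%360
E
python3 - <<'E'
from dial import *
v,e=fit([(481.9,139),(470.2,137.4),(461.2,129.8),(456.9,118.8),(458.6,107.1)],[20,15,10,5,0])
o,s=wrist();print(v,np.degrees(v[3])%360,e);c=v[:2]
for z in(22,23): p,n=mark(s,c,z);print(p,n,ang(p-c),'minutes',((np.degrees(v[3])-ang(p-c))%360)/6)
E
```

```text
t 13.05 tcp [479.8 117.5  40.3] yaw 2.451 q6 -0.87 f [-1.3  3.5 15.2] m [0.56 0.23 0.05] w 21.9 gf 58.4
[479.521 116.393 -22.812   0.417] 23.919398946618557 0.11033173829284686
[453.283 135.406] 820 144.0706656215297 minutes 39.97478888751481
[453.181 135.52 ] 853 144.01360686102862 minutes 39.98429868093166
```

The fit puts the dial at 9.98 minutes with 0.1 mm residual. I'll relieve the sideways load, ease the grip and release.

Call:
{"method": "drive_tool", "body": {"rows": [{"delta_pos":[0.3,0.3,0],"rotation":[0,0,0],"fingers":-1},{"delta_pos":[0,0,0],"rotation":[0,0,0],"fingers":-1},{"delta_pos":[0,0,-0.5],"rotation":[0,0,0],"fingers":-1},{"delta_pos":[0,0,0],"rotation":[0,0,0],"fingers":-1}], "force": 25}}

```text
clock: 13.43
tcp_pos: [479.7, 117.7, 40.4]
orientation: [[-0.771, 0.637, 0.002], [0.637, 0.771, 0.001], [-0.001, 0.002, -1.0]]
ft_force: [-0.2, 2.1, 10.6]
gripper_width: 21.8
gripper_force: 57.5
```

Call:
{"method": "drive_tool", "body": {"rows": [{"delta_pos":[0,0,-0.3],"rotation":[0,0,0],"fingers":-0.4},{"delta_pos":[0,0,0],"rotation":[0,0,0],"fingers":-0.3},{"delta_pos":[0,0,0],"rotation":[0,0,0],"fingers":-0.2},{"delta_pos":[0,0,0],"rotation":[0,0,0],"fingers":0},{"delta_pos":[0,0,0],"rotation":[0,0,0],"fingers":0.3},{"delta_pos":[0,0,0],"rotation":[0,0,0],"fingers":0.6},{"delta_pos":[0,0,0],"rotation":[0,0,0],"fingers":0.6},{"delta_pos":[0,0,0],"rotation":[0,0,0],"fingers":0.6}]}}

```text
clock: 14.1
tcp_pos: [478.8, 117.3, 39.5]
orientation: [[-0.771, 0.637, -0.0], [0.637, 0.771, -0.0], [0.0, -0.0, -1.0]]
ft_force: [0.6, -0.5, 0.2]
gripper_width: 68.1
gripper_force: 0.0
```

Call:
{"method": "drive_tool", "body": {"rows": [{"delta_pos":[0,0,-5],"rotation":[0,0,0],"fingers":0.6},{"delta_pos":[0,0,-10],"rotation":[0,0,0],"fingers":0.6},{"delta_pos":[0,0,-20],"rotation":[0,0,0],"fingers":0.6},{"delta_pos":[0,0,-20],"rotation":[0,0,0],"fingers":0.6},{"delta_pos":[0,0,-20],"rotation":[0,0,0],"fingers":0.6},{"delta_pos":[0,0,0],"rotation":[0,0,0],"fingers":0.6},{"delta_pos":[0,0,0],"rotation":[0,0,0],"fingers":0.6}]}}

```text
clock: 14.68
tcp_pos: [480.1, 117.3, 116.5]
orientation: [[-0.771, 0.637, 0.004], [0.637, 0.771, 0.0], [-0.003, 0.003, -1.0]]
ft_force: [-0.5, 0.2, 0.1]
gripper_width: 68.7
gripper_force: 0.0
```

```bash
python3 - <<'E'
from dial import *
o,s=wrist();c=np.array([479.5,116.4]);print(mark(s,c));P=strokes(s,c)
for p in P:
    d=p[:2]-c
    if np.hypot(*d)>19.5: print(p.round(1),'r',np.hypot(*d).round(1),'a',ang(d).round(1))
A=ortho(s,c,38);B=ortho(s,c,22.5);cv2.imwrite('pics/o7.png',np.hstack([A,B])[:,:,::-1])
E
```

```text
t 14.68 tcp [480.1 117.3 116.5] yaw 2.451 q6 -0.87 f [-0.5  0.2  0.1] m [-0.05 -0.   -0.04] w 68.7 gf 0.0
(array([453.257, 135.284]), np.int64(671))
[503.3 113.6 122. ] r 24.0 a 353.4
[501.  125.5 101. ] r 23.4 a 22.8
[495.5 105.2 419. ] r 19.5 a 325.2
[489.4  94.9 203. ] r 23.7 a 294.7
[482.4 139.7  48. ] r 23.5 a 82.8
[470.7 136.6  97. ] r 22.1 a 113.6
[466.5  97.3 140. ] r 23.1 a 235.6
```

View pics/o7.png

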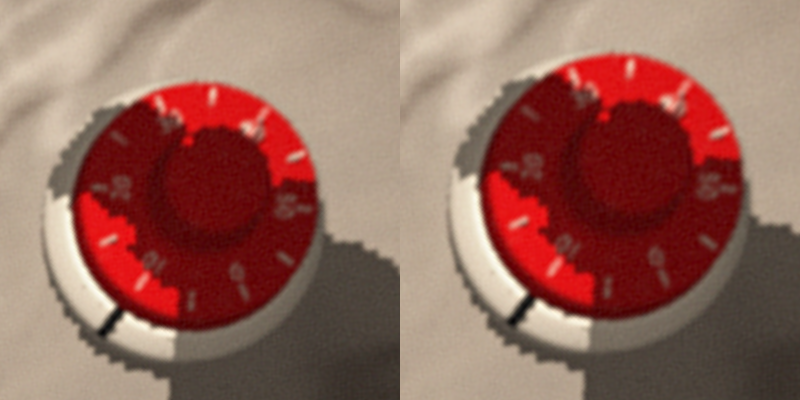

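The released dial shows its 10 stroke at left (142,281), lined up with the mark at (110,320). I'm fitting all twelve strokes.

```bash
python3 - <<'E'
from dial import *
q=np.array([(243,290),(191,299),(142,281),(108,240),(98,188),(118,138),(158,103),(212,95),(262,112),(296,155),(308,208),(285,258)])
pts=np.c_[479.5+45-q[:,1]/4.444,116.4+45-q[:,0]/4.444]
v,e=fit(pts,np.arange(12)*5);c=v[:2];v3=v[3]+(np.pi if v[2]<0 else 0)
m=np.array([453.26,135.28]);print(v,e,ang(m-c),'min',((np.degrees(v3)-ang(m-c))%360)/6)
# base centre from the known r of mark; sensitivity
print(np.hypot(*(m-c)))
E
```

```text
[480.114 116.002 -23.265   0.426] 0.3218643228096163 144.32602556947853 min 10.011914932068919
33.05762394914978
```

```bash
python3 -c "
from cell import *
print(hand_in())"
```

```text
the job is handed in; nothing more can be done
None
```

I wound the larger timer to about 22.7 minutes, turned it back to 10 and let go: the final picture reads 10.0 min. The press stayed around 13–18 N while turning, the base ended within about 3 mm and 3° of its start (camera accuracy), no contact with anything else was seen, and the job is handed in.

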